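# Set the orange rinse timer on the dive bench

### The job

Set the rinse timer that has the orange knob from its white mark to the green mark next to it: pull the knob straight up to unlock it, turn it clockwise to green while it is up, push it fully back down so it locks, then let go. Leave the timer with the grey knob as it is.

Things in the scene. Friction and masses are not known exactly. Their poses are not given: they have to be found in the camera images.
- orange_knob (a point): Centre of the orange knob's top face, on its upright axis; moves with it; x along the white pointer line, z up. Round ribbed grip 38 mm across, 9 to 38 mm above its box top, over a 52 mm skirt 2 to 6 mm above it. White box 130 x 130 x 50 mm, fixed; pushed in, the knob top is 88 mm above the bench. Dots 45 mm from the axis, 72 degrees apart, clockwise: white, green, yellow, blue, red.
- orange_lift (a joint): How far the orange knob is pulled up, m: 0 fully in (start), 0.015 fully out. Friction of about 2 N holds it wherever it is left; no spring. Below about 7 mm an inner key holds the knob within about 15 degrees of a mark; from 8 mm up it turns freely.
- orange_turn (a joint): Turn of the orange knob, rad, growing clockwise seen from above: 0 pointing at white, 1.257 (72 degrees) at green, 2.513 at yellow. Starts within 0.1 of white. Turning takes about 0.04 N m and it stays where left. The knob goes down fully only with the pointer within about 15 degrees of a mark.
- grey_knob (a point): Pointer end of the grey knob's top face (17 mm out from its axis, 88 mm above the bench), on a second timer, alike but for the colour, at least 200 mm from the first. Either timer may be on the left or right, turned by up to 35 degrees. The grey knob is not to be pulled or turned.

How it is judged (in metres and radians):
On the way, in this order (a step that is already met when the one before it is completed fails the run):
1. the orange knob is pulled up at least 6 mm, still at its white mark (value of joint orange_lift above 0.006 m and value of joint orange_turn below 0.35 rad), for 0.05 s.
2. the knob is turned to within 17 degrees of green while still pulled up (value of joint orange_lift above 0.006 m and value of joint orange_turn between 0.96 and 1.55 rad), for 0.05 s.
At the end, for the whole second after the job is handed in: The orange knob is pushed in to within 3 mm of fully home and stands within 17 degrees of the green mark; the grey knob is where it was (value of joint orange_lift below 0.003 m and value of joint orange_turn between 0.96 and 1.55 rad); the robot touches nothing.
It fails at once if the grey timer's knob is pulled up or turned (its pointer end moves more than 5 mm) (distance of grey_knob from where it was at the start of the episode above 0.005 m).
It also fails if it takes over 30 s, if anything falls off the work surface, if the arm or the gripper's body presses on something with over 40 N, if the wrist force passes 120 N, or if a joint passes its speed limit or range.

### The arm

A 6-joint arm with a two-finger parallel gripper is mounted at the origin on the work surface. World frame = base frame: x ahead of the robot, y to its left, z up, the work surface at z = 0. Lengths are in mm, angles in degrees, forces in N, time in s.
With the tool pointing down it reaches from about 350 to 850 mm from the base axis. Payload 8.1 kg.
Tool frame: the origin (TCP) lies at the centre of the arm's flange, where the gripper is bolted on; the fingertips stand 173 mm ahead of it and the grasp point (between the pads) lies 155 mm ahead of it; z points along the fingers, y is the line along which they close (so a half turn about z gives the same grasp; the last joint's range is limited). The gripper opens to 85 mm and grips with 20 to 120 N. Pads are 22 mm wide; open, the fingers measure 114 mm over their backs; the gripper's body (76 mm by 85 mm) begins 54 mm behind the grasp point. The pads swing forward as they close: fully open they stand 13 mm farther back than shut.
Start: joints at [-76.341, 7.471, 85.268, -0, 87.261, -4.893], TCP at [190.923, -568.819, 404.692] pointing down, gripper open.
Joint ranges: [-169.43, 169.43], [-51.17, 129.36], [1.28, 143.12], [-76.62, 256.62], [0, 156.53], [-152.29, 152.29]. Speed limits (degrees/s): [136.94, 136.94, 159.86, 180, 180, 180].

### API

Orientations are given as [roll, pitch, yaw] about the fixed x, y, z axes, in that order (R = Rz(yaw) Ry(pitch) Rx(roll)).
In Python, from bench import * gives the robot as it stands.
- The arm moves only by the shell command python3 -m jog 'ROWS' [FORCE]. ROWS is text: rows parted by semicolons, each of 7 numbers parted by spaces: the shift along the tool's x, y, z scaled (see below), then the turn, a rotation vector about the tool's x, y, z scaled (see below), then the closure, from -1 (fully open) to 1 (shut). In form: tx ty tz wx wy wz hand; .... A call has 1 to 5 rows; each row shifts and turns the commanded pose from where the row before left it, along the tool's axes as they then stand; what a row does not reach is not made up. The controller multiplies each number of a shift by 0.1 m and each number of a turn by 60 degrees. A row lasts 1/8 s, in which the tool goes at most 62.5 mm and 10.7 degrees, less where a joint would pass 70% of its speed; a pose out of reach is approached as far as the arm can. A call with a number of a shift or a turn outside -1 to 1 is refused whole. A call with a gripper value outside its range is refused whole. The fingers move at their own pace and stop on an object; FORCE is the grip in N (left out, the last holds). Time passes only in rows, so rows that do not move let the fingers close. It gives the time, the measured TCP pose, the force, the opening and the grip force at its end, in the units of the state.
- sense(): the state, without advancing time (a new reading comes with each control period).
- snapshot(name): name is "scene" or "top"; returns a dict with "img" (400x640x3 uint8, red, green, blue), "fx", "fy", "cx", "cy" (pixels), "extrinsics" (4x4, takes a point from camera to world coordinates). Camera axes: x right, y down, z forward; pixel columns grow to the right and rows downward; lengths in mm; the calibration is good to about 2 mm. A picture is of the moment at which its call begins. There is no depth.
- hand_in(): hands the job in; it is judged then, once.
The state is a dict: "time": time; "joint_pos": joint angles; "qd": joint speeds; "joint_efforts": joint torques, N m; "tool_pos": TCP position; "tcp_rot": TCP orientation; "ft_force": force on the tool from outside, world axes, zero at the start; "wrist_torque": the same for the moment, N m; "finger_gap": finger opening in mm; "grip_force": force on a finger pad.
Only numpy, scipy, OpenCV 4.12 (cv2) and the standard library are available. Lean on these libraries where they do the work, as an engineer would, in place of code of your own. Each camera call takes 0.05 s, during which the arm holds its last target. There are 200 camera calls.

## Working session

There is one attempt and no reset: what is moved stays moved. The work goes in short steps, Python scripts to look and compute and a shell command to move; the robot and the scene stay as the last step left them, time stands still between calls to the robot, and variables do not carry over. Pictures are saved under pics/ and viewed, at most 10 in all, crops included, and the job is handed in when it is done.

```bash
mkdir -p pics; cat > h.py <<'E'
from bench import *
import numpy as np, cv2
def ray(s,u,v,z):
    E=np.array(s["extrinsics"]);d=E[:3,:3]@np.array([(u-s["cx"])/s["fx"],(v-s["cy"])/s["fy"],1]);o=E[:3,3]
    return o+d*(z-o[2])/d[2]
E
python3 - <<'E'
from h import *
a=snapshot("scene");b=snapshot("top")
for n,s in(("scene",a),("top",b)):
    cv2.imwrite(f"pics/{n}0.png",s["img"][:,:,::-1]); print(n,s["fx"],np.round(s["extrinsics"],2).tolist())
    h=cv2.cvtColor(s["img"],cv2.COLOR_RGB2HSV)
    m=cv2.inRange(h,(6,120,80),(20,255,255))
    k,l,st,c=cv2.connectedComponentsWithStats(m)
    for i in range(1,k):
        if st[i,4]>20: print(st[i],c[i].round(1),ray(s,*c[i],88).round(1))
print(sense())
E
```

```text
scene 490.0340779085822 [[0.09, 0.59, -0.8, 1273.84], [1.0, -0.06, 0.07, -64.56], [-0.0, -0.81, -0.59, 671.82], [0.0, 0.0, 0.0, 1.0]]
[ 565    0   75   40 1511] [613.7  13.8] [-653.2 1335.9   88. ]
[557 171  37  30 603] [575.9 184.5] [492.2 551.9  88. ]
[396 216  28  29 528] [409.  230.8] [604.9 170.   88. ]
[  388   290   173   110 12670] [469.3 345.2] [859.3 193.5  88. ]
top 378.67993602024177 [[0.02, -0.98, 0.19, 411.06], [-1.0, -0.02, -0.0, -7.54], [0.0, -0.19, -0.98, 733.2], [0.0, 0.0, 0.0, 1.0]]
[48  0  4  9 22] [49.5  3.8] [899.2 526.4  88. ]
[60  0  5  9 42] [61.9  3.7] [899.9 502.8  88. ]
[67  0 12  9 79] [72.9  4. ] [899.9 481.7  88. ]
[80  0  5 10 32] [82.   4.4] [899.5 464.2  88. ]
[ 87   0  38  11 356] [105.1   4.5] [900.5 420.2  88. ]
[127   0  13  11 131] [133.1   5. ] [900.9 366.6  88. ]
[141   0  24  12 260] [152.8   5.3] [901.4 328.9  88. ]
[166   0  39  13 457] [185.1   5.6] [902.4 267.2  88. ]
[247   0  32  14 423] [263.2   6.5] [904.5 117.8  88. ]
[290   0   4  14  26] [291.5   7.3] [904.3  63.5  88. ]
[320   0   4  15  29] [321.3   7.6] [905.4   6.4  88. ]
[328 
[... 623 characters left out ...]
  88. ]
{'time': 0.1, 'joint_pos': array([-7.63407799e+01,  7.51385655e+00,  8.53238506e+01, -4.70424813e-04,
        8.72614644e+01, -4.89352089e+00]), 'qd': array([-0.03438677, -0.09916307, -0.17063947, -0.17805728, -0.12311742,
       -0.05082347]), 'joint_efforts': array([ 1.56037444e-03, -5.70949352e+01, -5.01942444e+01, -5.19777620e-05,
        8.11986218e-03,  1.63000561e-05]), 'tool_pos': array([ 190.87307512, -568.61403009,  403.70923603]), 'tcp_rot': array([-1.79901150e+02, -7.99161685e-03,  1.85527570e+01]), 'ft_force': array([-0.94971893,  0.15371992, -0.14968318]), 'wrist_torque': array([ 0.01501114,  0.00937956, -0.04093221]), 'grip_force': 0.0, 'finger_gap': 85.53202564395347}
```

View pics/top0.png

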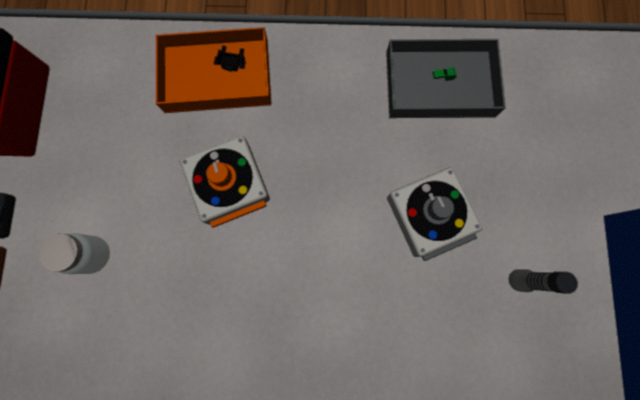

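The top view shows the orange timer on the left, with its knob at about (220,176) and white dot at (214,156). The grey timer is at (438,210). Next I refine the axis from the dots.

```bash
python3 - <<'E'
from h import *
R={"w":((0,0,150),(180,60,255)),"g":((45,90,60),(85,255,255)),"y":((22,120,90),(35,255,255)),"b":((100,120,80),(125,255,255)),"r":((0,170,90),(4,255,255))}
for n,box in(("top",(185,145,260,212)),("scene",(340,180,470,300))):
    s=snapshot(n);x0,y0,x1,y1=box;P=[]
    h=cv2.cvtColor(s["img"][y0:y1,x0:x1],cv2.COLOR_RGB2HSV)
    cv2.imwrite(f"pics/{n}c.png",cv2.resize(s["img"][y0:y1,x0:x1,::-1],None,fx=5,fy=5))
    for q,(lo,hi) in R.items():
        k,l,st,c=cv2.connectedComponentsWithStats(cv2.inRange(h,lo,hi))
        for i in range(1,k):
            if 8<st[i,4]<150:
                p=ray(s,c[i][0]+x0,c[i][1]+y0,51.5);print(n,q,st[i,4],(c[i]+[x0,y0]).round(1),p.round(1)); 
                if q in"gybr":P.append(p[:2])
    P=np.array(P); A=np.c_[2*P,np.ones(len(P))];c=np.linalg.lstsq(A,(P**2).sum(1),rcond=None)[0]
    print("circle",c[:2].round(1),np.sqrt(c[2]+c[0]**2+c[1]**2))
E
```

```text
top w 101 [237.9 148.4] [631.7 156.1  51.5]
top w 47 [212.3 208.9] [515.8 195.2  51.5]
top g 47 [241.3 161.4] [606.6 148.1  51.5]
top y 52 [242.5 189.5] [553.2 142.5  51.5]
top b 55 [214.7 200.4] [531.6 192.   51.5]
top r 49 [197.2 178.7] [571.5 227.3  51.5]
circle [576.1 182. ] 45.58961280169057
scene w 15 [414.4 224.3] [544.7 200.2  51.5]
scene w 10 [416.9 241.8] [596.1 191.6  51.5]
scene w 18 [424.4 249.8] [619.3 199.7  51.5]
scene g 38 [395.5 247.6] [608.3 147.6  51.5]
scene y 40 [386.5 229.6] [555.3 141.7  51.5]
scene r 13 [431. 233.] [573.6 225.5  51.5]
circle [577.8 180.7] 45.016516099809074
```

View pics/scenec.png

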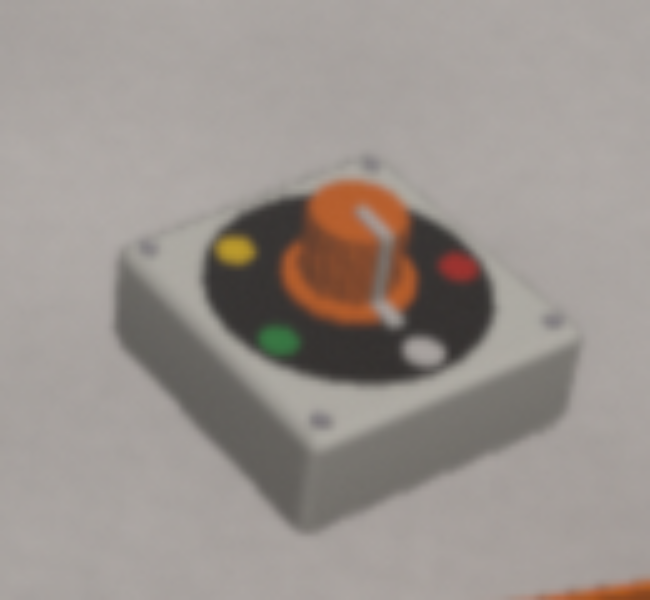

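The scene crop shows the pointer just on the white-dot side of the orange knob. Both views put the axis at about (577, 181). I'm moving over it.

```bash
python3 -m jog '0.4 -0.39 0 0 0 0 -1;0.4 -0.39 0 0 0 0 -1;0.4 -0.39 0 0 0 0 -1;0.4 -0.39 0 0 0 0 -1;0.4 -0.39 0 0 0 0 -1' 25
python3 -m jog '0.4 -0.39 0 0 0 0 -1;0.4 -0.39 0 0 0 0 -1;0.4 -0.39 0 0 0 0 -1;0.4 -0.39 0 0 0 0 -1;0.4 -0.39 0 0 0 0 -1'
python3 -m jog '0.4 -0.39 0 0 0 0 -1;0.4 -0.39 0 0 0 0 -1;0.4 -0.39 0 0 0 0 -1;0.4 -0.39 0 0 0 0 -1;0.4 -0.39 0 0 0 0 -1'
python3 -m jog '0 0 0.2 0 0 -0.17 -1;0 0 0.2 0 0 -0.17 -1;0 0 0.2 0 0 -0.17 -1;0 0 0.2 0 0 -0.17 -1;0 0 0.2 0 0 0 -1'
python3 -c "
from bench import *
s=sense();print(s['joint_pos'].round(1))"
```

```text
time: 0.82
tool_pos: [318.9, -318.6, 404.6]
tcp_rot: [180.0, -0.0, 18.5]
ft_force: [0.6, 0.5, 0.7]
finger_gap: 85.5
grip_force: 0.0
time: 1.45
tool_pos: [446.5, -70.0, 404.8]
tcp_rot: [180.0, -0.0, 18.6]
ft_force: [0.5, -0.6, 0.2]
finger_gap: 85.5
grip_force: 0.0
time: 2.08
tool_pos: [574.2, 178.5, 404.5]
tcp_rot: [180.0, 0.0, 18.6]
ft_force: [1.4, -1.1, 0.7]
finger_gap: 85.1
grip_force: 0.0
time: 2.7
tool_pos: [573.5, 176.7, 303.7]
tcp_rot: [-180.0, 0.0, 59.3]
ft_force: [-0.1, -0.7, -0.7]
finger_gap: 85.3
grip_force: 0.0
[12.2 11.4 91.7 -0.  77.  42.9]
```

```bash
python3 -m jog '0.057 0.007 0.1 0 0 0 -1;0 0 0.2 0 0 0 -1;0 0 0.2 0 0 0 -1;0 0 0.2 0 0 0 -1;0 0 0 0 0 0 -1'
python3 - <<'E'
from h import *
s=snapshot("scene");cv2.imwrite("pics/pre.png",cv2.resize(s["img"][120:300,320:540,::-1],None,fx=3,fy=3))
E
```

```text
time: 3.32
tool_pos: [576.0, 180.9, 231.8]
tcp_rot: [-179.8, 0.2, 59.3]
ft_force: [0.1, 0.2, -0.1]
finger_gap: 85.4
grip_force: 0.0
```

View pics/pre.png

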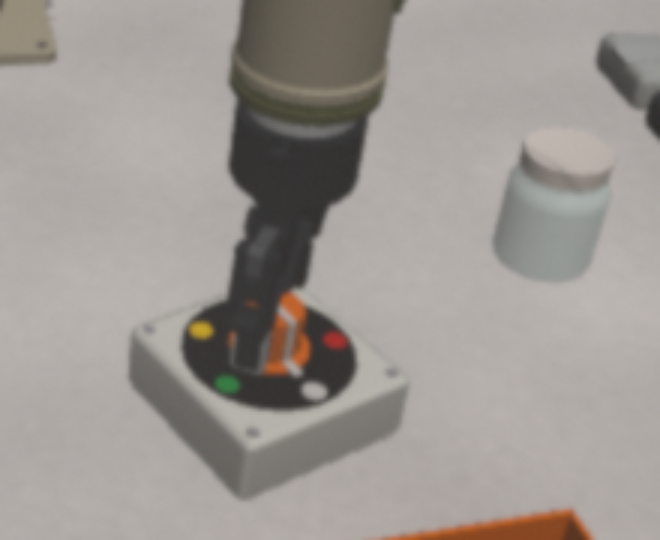

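In the crop the fingers straddle the knob, near finger at about (250,350) and knob at (290,340). I'm closing now.

```bash
python3 -m jog '0 0 0 0 0 0 -0.3;0 0 0 0 0 0 0;0 0 0 0 0 0 0.3;0 0 0 0 0 0 1;0 0 0 0 0 0 1' 30; python3 -m jog '0 0 0 0 0 0 1;0 0 0 0 0 0 1;0 0 0 0 0 0 1' 
```

```text
time: 4.0
tool_pos: [576.9, 181.8, 236.0]
tcp_rot: [-180.0, -0.0, 59.4]
ft_force: [-7.0, 1.4, 9.3]
finger_gap: 37.2
grip_force: 29.8
time: 4.38
tool_pos: [576.9, 181.8, 236.0]
tcp_rot: [-180.0, -0.0, 59.4]
ft_force: [-6.5, 2.1, 8.0]
finger_gap: 36.9
grip_force: 29.8
```

```bash
python3 -m jog '0 0 -0.04 0 0 0 1;0 0 -0.04 0 0 0 1;0 0 -0.04 0 0 0 1;0 0 -0.02 0 0 0 1;0 0 0 0 0 0 1'
python3 - <<'E'
from h import *
s=snapshot("scene");cv2.imwrite("pics/up.png",cv2.resize(s["img"][180:300,330:490,::-1],None,fx=5,fy=5))
E
```

```text
time: 5.0
tool_pos: [576.8, 181.7, 248.9]
tcp_rot: [-179.9, -0.0, 59.4]
ft_force: [-3.6, 5.6, -0.5]
finger_gap: 37.1
grip_force: 30.5
```

View pics/up.png

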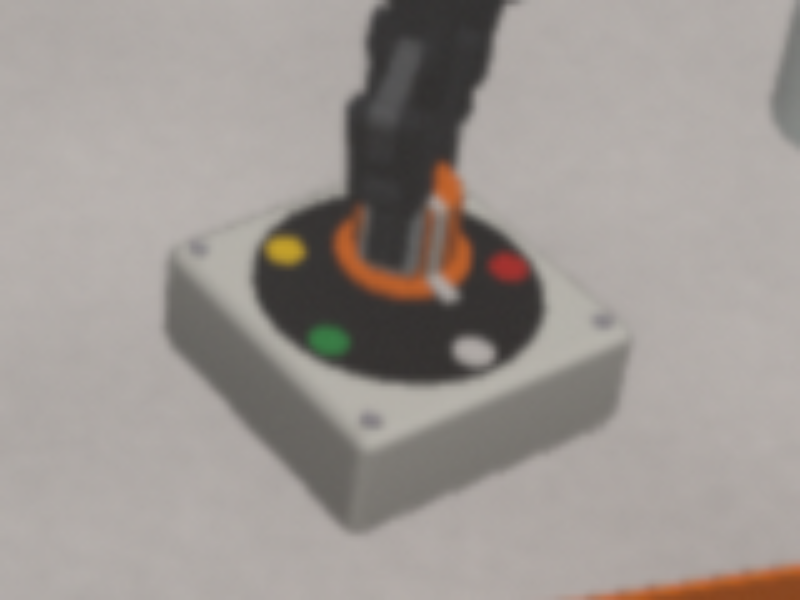

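The skirt has risen about 12 mm, with the pointer still at white. Now the clockwise turn of 72°.

```bash
python3 -m jog '0 0 0 0 0 0.15 1;0 0 0 0 0 0.15 1;0 0 0 0 0 0.15 1;0 0 0 0 0 0.15 1;0 0 0 0 0 0.15 1'; python3 -m jog '0 0 0 0 0 0.15 1;0 0 0 0 0 0.15 1;0 0 0 0 0 0.15 1;0 0 0 0 0 0 1;0 0 0 0 0 0 1'
python3 - <<'E'
from h import *
s=snapshot("scene");cv2.imwrite("pics/turn.png",cv2.resize(s["img"][180:300,330:490,::-1],None,fx=5,fy=5))
E
```

```text
time: 5.68
tool_pos: [576.8, 181.8, 248.9]
tcp_rot: [-179.9, 0.0, 14.1]
ft_force: [-4.8, 5.8, 0.7]
finger_gap: 37.0
grip_force: 30.6
time: 6.3
tool_pos: [576.8, 181.8, 248.9]
tcp_rot: [-180.0, 0.1, -12.6]
ft_force: [-4.5, 4.7, 0.2]
finger_gap: 36.9
grip_force: 30.7
```

View pics/turn.png

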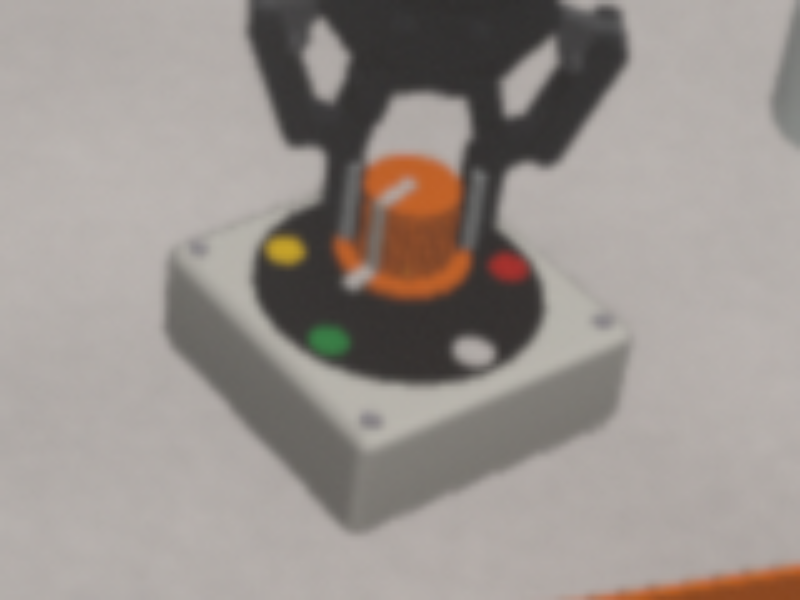

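The pointer end is at crop (352,285), pointing near the green dot at (330,341). I'll check its angle numerically.

```bash
python3 - <<'E'
from h import *
s=snapshot("scene");c=np.array([577,181.3])
for n,p,z in(("green",(330,341),51),("tip",(352,285),67),("rim",(375,205),100.5),("topc",(412,184),100.5)):
    P=ray(s,330+p[0]/5,180+p[1]/5,z)[:2];print(n,P,np.degrees(np.arctan2(*(P-c)[::-1])))
E
```

```text
green [609.43592743 148.27074159] -45.519274937848664
tip [596.88785536 157.96818344] -49.555989575062554
rim [591.21793661 164.48769579] -49.779253949305144
topc [580.38396106 181.17677889] -2.085405680669257
```

Aligned within 4°. Pushing down.

```bash
python3 -m jog '0 0 0.04 0 0 0 1;0 0 0.04 0 0 0 1;0 0 0.04 0 0 0 1;0 0 0.02 0 0 0 1;0 0 0 0 0 0 1'; python3 -m jog '0 0 0.01 0 0 0 1;0 0 0.01 0 0 0 1;0 0 0 0 0 0 1'
```

```text
time: 7.02
tool_pos: [576.9, 181.9, 236.1]
tcp_rot: [-180.0, 0.1, -12.6]
ft_force: [-8.3, 4.6, 8.6]
finger_gap: 37.3
grip_force: 31.6
time: 7.4
tool_pos: [577.1, 181.9, 235.9]
tcp_rot: [-180.0, 0.0, -12.6]
ft_force: [-15.8, 2.5, 21.7]
finger_gap: 37.1
grip_force: 32.8
```

Firmly bottomed: 22 N up, at the same height as the initial grasp. I'm relieving the load, opening, rising clear and checking.

```bash
python3 -m jog '0 0 -0.02 0 0 0 1;0 0 0 0 0 0 0.2;0 0 0 0 0 0 -0.4;0 0 0 0 0 0 -1;0 0 0 0 0 0 -1';  python3 -m jog '0 0 0 0 0 0 -1;0 0 0 0 0 0 -1;0 0 -0.1 0 0 0 -1;0 0 -0.3 0 0 0 -1;0 0 -0.3 0 0 0 -1';  python3 -m jog '0 0 -0.4 0 0 0 -1;0 0 -0.3 0 0 0 -1;0 0 0 0 0 0 -1;0 0 0 0 0 0 -1'
python3 - <<'E'
from h import *
s=snapshot("scene");cv2.imwrite("pics/end.png",cv2.resize(s["img"][180:300,330:490,::-1],None,fx=5,fy=5))
E
```

```text
time: 8.02
tool_pos: [577.3, 180.9, 234.7]
tcp_rot: [180.0, -0.0, -12.7]
ft_force: [0.4, 0.6, 0.3]
finger_gap: 84.8
grip_force: 0.0
time: 8.65
tool_pos: [577.1, 181.2, 306.0]
tcp_rot: [180.0, 0.0, -12.6]
ft_force: [0.1, -0.1, 0.6]
finger_gap: 85.2
grip_force: 0.0
time: 9.15
tool_pos: [576.9, 181.2, 374.3]
tcp_rot: [180.0, 0.0, -12.6]
ft_force: [0.3, 0.5, -0.1]
finger_gap: 85.6
grip_force: 0.0
```

View pics/end.png

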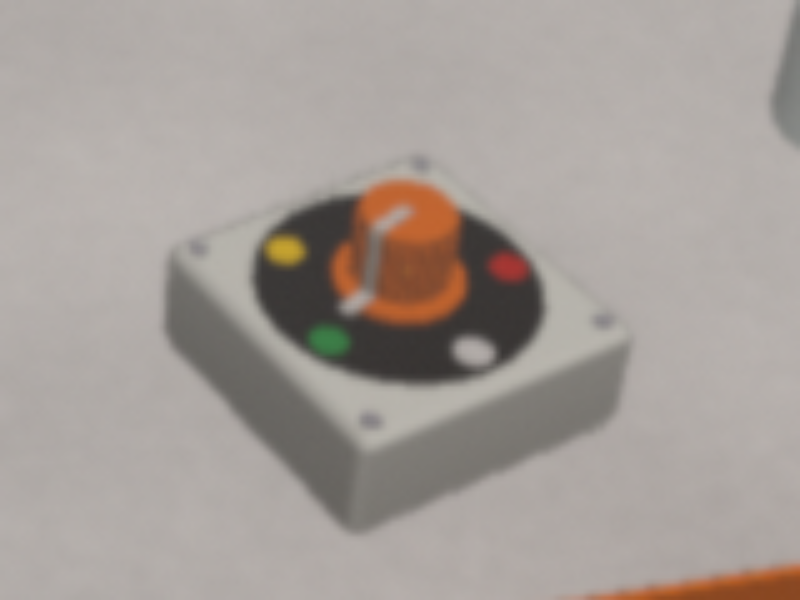

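The knob top (row 180) and skirt edge (row 325) are back at their starting rows, so it is fully in. The pointer tip is at (350,303), toward the green dot at (330,341).

```bash
python3 -c "
from bench import *
print(hand_in())"
```

```text
the job is handed in; nothing more can be done
None
```

The orange timer now points to green, with its knob pushed fully back in and released. The grey timer was not approached, and I handed the job in at about 9 s of the 30 s allowed; the hand-in gave no verdict.

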